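Clear the stapler off the clevis and pin the tension bar

ROBOT

A 6-joint arm with a two-finger parallel gripper is mounted at the origin on a cart in front of the work surface, level with it; the furniture and walls round the work are solid. World frame = base frame: x ahead of the robot, y to its left, z up, the work surface at z = 0. Lengths are in m, angles in degrees, forces in N, time in s.
With the tool pointing down it reaches from about 0.35 to 0.725 m from the base axis. Payload 6 kg.
Tool frame: the origin (TCP) lies between the finger pads; the fingertips stand bot.finger_overhang ahead of it and the grasp point (between the pads) is the TCP (bot.finger_overhang is the distance from the TCP to the fingertips, in m); z points along the fingers, y is the line along which they close (so a half turn about z gives the same grasp; the last joint's range is limited). The gripper opens to 85 mm and grips with 20 to 120 N. Pads are 22 mm wide; open, the fingers measure 114 mm over their backs; the gripper's body (76 mm by 85 mm) begins 54 mm behind the grasp point. The pads swing forward as they close: fully open they stand 13 mm farther back than shut.
Start: joints at [-48.776, 2.303, 4.859, 0, -92.561, -19.12], TCP at [0.226, -0.556, 0.224] pointing down, gripper open.
Joint ranges: [-146.85, 146.85], [-73.84, 115.35], [-62.03, 85.46], [-188.31, 113.3], [-161.28, -10.13], [-171.36, 171.36]. Speed limits (degrees/s): [147.25, 147.25, 172.46, 180, 180, 180].

INTERFACE

Orientations are given as a 3x3 rotation matrix whose columns are the frame's x, y, z axes.
In Python, from bench import readout, eyes, ticket, bot gives the robot as it stands.
- The arm moves only by the tool step_arm, never from a script. Its argument "commands" is a list of rows, each an object with "travel": the shift along the tool's x, y, z in mm, a list of three; "rot": the turn, a rotation vector about the tool's x, y, z in degrees, a list of three. In form: [{"travel": [tx, ty, tz], "rot": [wx, wy, wz]}, ...]. A call has 1 to 12 rows; each row shifts and turns the commanded pose from where the row before left it, along the tool's axes as they then stand; what a row does not reach is not made up. A row lasts 1/10 s, in which the tool goes at most 50 mm and 8.59 degrees, less where a joint would pass 70% of its speed; a pose out of reach is approached as far as the arm can. A call with a gripper value outside its range is refused whole. "grip" is the opening in per cent of the stroke, from 0 (shut) to 100 (fully open), set as the call begins (left out, the last holds). The fingers move at their own pace and stop on an object; "force" is the grip in N (left out, the last holds). Time passes only in rows, so rows that do not move let the fingers close. It gives the time, the measured TCP pose, the force, the opening and the grip force at its end, in the units of the state.
- readout.state(): the state, without advancing time (a new reading comes with each control period).
- eyes.get_image(name): name is "side" or "top" or "wrist"; returns the picture (400x640x3 uint8, red, green, blue); there is no depth.
- eyes.camera_info(name): a dict with "intrinsics" (3x3 intrinsics, pixels), "eye" and "rotation" of the camera in the world; the wrist camera has in their place "T_tool_cam" (4x4, takes a point from camera to tool coordinates, whose origin is the TCP and whose axes are the flange's). Camera axes: x right, y down, z forward; pixel columns grow to the right and rows downward; lengths in m; the calibration is good to about 2 mm. A picture is of the moment at which its call begins: read the wrist's pose just before it. camera_info takes no time and is no camera call.
- ticket.hand_in(): hands the job in; it is judged then, once.
Trained networks look in the newest picture that a camera, given by its name, has taken for a name from the list of things; names that differ only in an ending like _2 or _b are one class to them, and where a whole thing is asked for, a point or a joint stands for the part that bears it (a point fixed in the world has none). Each returns a list of dicts, best first, with "score" (0 to 1); they miss things now and then, are a little off and sometimes report something else, mostly with a low value. They report only what shows in the picture. A call takes as long as a camera call. They do not tell look-alikes from the thing itself.
- eyes.spot_in(query, camera): "position" ([x, y, z] in m, in world coordinates, good to about 4 mm: the middle of the surface that is visible of it).
The state is a dict: "clock": time; "qpos": joint angles; "joint_vel": joint speeds; "joint_torque": joint torques, N m; "ee_pos": TCP position; "eef_rot": TCP orientation; "contact_force": force on the tool from outside, world axes, zero at the start; "moment": the same for the moment, N m; "width": finger opening in m; "grip_force": force on a finger pad.
Only numpy, scipy, OpenCV 4.12 (cv2) and the standard library are available. Lean on these libraries where they do the work, as an engineer would, in place of code of your own. Each camera call takes 0.05 s, during which the arm holds its last target. There are 200 camera calls.

TASK

The stapler has been left on top of the clevis, over its pin hole. Lift it off and stand it upright, on its base, flat on the bare worktop, without tipping it over or dropping it; then take the clevis pin from its stand and push it down through the clevis and the bar until its collar rests on the clevis. Leave the micrometer and the screw bin where they are.

Things in the scene. Friction and masses are not known exactly. Their poses are not given: they have to be found in the camera images.
- clevis_hole (a point): Mouth centre of the 16 mm pin hole in the steel clevis, on its flat top 70 mm above the worktop; z up, x along the tension bar away from the robot. The top spans x -45 to +25 mm, y +-25 mm. Under it lie the upper plate (12 mm), a gap of 16 mm with the bar, and the lower plate (12 mm, underside 30 mm above the worktop), with aligned through holes.
- bar_hole (a point): Centre (half-way up) of the 16 mm pin hole in the near end of the dark steel tension bar, a loose flat dog-bone 149 mm long, 40 mm wide, 14 mm thick that lies in the fixture with up to 1 mm of play, its hole below the clevis hole.
- stapler_centre (a point): Middle of the desk stapler, half-way up: 36 mm wide (its body 30 mm), 130 mm long, 46 mm high, about 0.2 to 0.3 kg. The point is 23 mm above its underside; its y axis runs along its length, its z axis up through its top. It starts upright on the clevis top, over the hole. Grasp it across the body.
- pin_grip (a point): Middle of the dark round grip (22 mm diameter, 36 mm tall) of the steel clevis pin (about 0.12 kg); z axis along the pin to its grip end. It is 24 mm above the underside of the collar (28 mm diameter, 6 mm thick) and 76 mm above the tip; shank 52 mm long, 12 mm diameter, ending in a 10 mm cone to 6 mm. Starts upright in the stand, its collar on the stand's top.
- pin_tip (a point): Tip (lower end) of the clevis pin, on its axis; axes as pin_grip.
- stand_hole (a point): Centre of the 15 mm hole in the top of the pin stand, an aluminium stand 70 x 70 mm and 60 mm high, screwed down.
- stapler: The stapler; origin at the centre of its underside, axes as stapler_centre.
- pin: The clevis pin; origin at its tip, axes as pin_grip.
- micrometer: Micrometer, 48 x 148 x 17 mm, lying on the worktop, origin at the centre of its underside; bystander.
- screw_bin: Small yellow open bin of screws, 66 x 100 x 32 mm, on the worktop, origin at the centre of its underside; bystander.
- fixture: The aluminium fixture that carries the clevis, screwed down; origin on the worktop straight below clevis_hole, same axes. Its base plate, 12 mm high, spans x -70 to +160 mm, y +-35 mm; the rest for the bar's far end (x 84 to 133 mm) is 56 mm high. To its right, the worktop from x 0.40 to 0.56 m, y 0 to -0.13 m (robot frame) is always bare.
Not all that is in view belongs to the job. Of the things like the pin, leave any that is blue, green or pink; of the rest the larger one is meant.

How it is judged (in metres and radians):
On the way:
1. the stapler stands upright on the worktop, released, while the pin is not yet in the clevis (height (world z) of stapler below 0.008 m and angle between stapler's own z axis and vertical below 0.12 rad and linear speed of stapler below 0.03 m/s and contact force between stapler and the fingers below 0.1 N and horizontal distance between pin_tip and clevis_hole above 0.02 m), for 0.2 s.
At the end, for the whole second after the job is handed in: Stapler upright (within 7 degrees) at rest on the worktop (within 8 mm); pin upright (within 7 degrees) at rest through both plates and the bar, collar within 4 mm of the clevis top, tip within 6 mm of the hole's axis; bar's hole still within 6 mm of that axis (height (world z) of stapler below 0.008 m and angle between each of stapler, pin's own z axis and vertical below 0.12 rad and linear speed of each of stapler, pin below 0.03 m/s and horizontal distance between each of pin_tip, bar_hole and clevis_hole below 0.006 m and z of pin_tip in the frame of clevis_hole below -0.048 m); the robot touches nothing.
It fails at once if the stapler is tipped over (more than 45 degrees) (angle between stapler's own z axis and vertical above 0.785 rad).
It fails at once if the stapler is dropped: it moves faster than 0.3 m/s, untouched by the fingers (linear speed of stapler above 0.3 m/s and contact force between stapler and the fingers below 0.01 N).
It fails at once if the micrometer or the screw bin is moved by more than 30 mm (distance of any of micrometer, screw_bin from where it was at the start of the episode above 0.03 m).
It also fails if it takes over 53 s, if anything falls off the work surface, if the arm or the gripper's body presses on something with over 40 N, if the wrist force passes 120 N, or if a joint passes its speed limit or range.

## Working session

There is one attempt and no reset: what is moved stays moved. The work goes in short steps, Python scripts to look and compute and a tool call to move; the robot and the scene stay as the last step left them, time stands still between calls to the robot, and variables do not carry over. Pictures are saved under pics/ and viewed, at most 13 in all, crops included, and the job is handed in when it is done.

Besides the shell and the picture viewer there is one more tool, called after ">>>" by a JSON object that holds its "fn" and its "kwargs", one argument or row to a line. step_arm: Moves the arm, as the interface text tells. Its arguments: {"type":"object","properties":{"commands":{"type":"array"},"grip":{"type":"number"},"force":{"type":"number"}},"required":["commands"]}

```bash
mkdir -p pics
cat > h.py <<'E'
import numpy as np,cv2
from bench import readout,eyes,ticket,bot
def save(cam,name):
    im=eyes.get_image(cam); cv2.imwrite(f'pics/{name}.png',im[:,:,::-1]); return im
def cam(c,st=None):
    i=eyes.camera_info(c); K=np.array(i['intrinsics'])
    if c=='wrist':
        T=np.array(i['T_tool_cam']); R=np.array(st['eef_rot']); p=np.array(st['ee_pos'])
        return K,p+R@T[:3,3],R@T[:3,:3]
    return K,np.array(i['eye']),np.array(i['rotation'])
def px2w(c,u,v,z,st=None):
    K,e,R=cam(c,st); d=R@np.linalg.inv(K)@[u,v,1]; return e+d*(z-e[2])/d[2]
def w2px(c,P,st=None):
    K,e,R=cam(c,st); q=K@R.T@(np.array(P)-e); return q[:2]/q[2]
E
python3 - <<'E'
from h import *
np.set_printoptions(precision=3,suppress=True)
s=readout.state();print(s['clock'],s['ee_pos'],s['eef_rot'],bot.finger_overhang)
a=save('top','t0');b=save('side','s0')
for c in('top','side'):
    print(c,eyes.camera_info(c)['eye'])
    for q in('stapler','pin_grip','stand_hole','fixture','micrometer','screw_bin'):
        print(c,q,[(np.round(r['position'],3),round(r['score'],2),w2px(c,r['position']).astype(int)) for r in eyes.spot_in(q,c)][:5])
cv2.imwrite('pics/both.png',cv2.resize(np.vstack([a,b]),(480,600))[:,:,::-1])
E
```

```text
0.0 [ 0.226 -0.556  0.223] [[-0.926 -0.376 -0.001]
 [-0.376  0.926  0.002]
 [ 0.     0.002 -1.   ]] 0.019
top [0.436 0.232 0.968]
top stapler [(array([0.486, 0.134, 0.111]), 0.61, array([359, 250]))]
top pin_grip [(array([0.593, 0.289, 0.095]), 0.67, array([288, 209])), (array([0.534, 0.439, 0.061]), 0.55, array([228, 241]))]
top stand_hole [(array([0.517, 0.348, 0.06 ]), 0.62, array([266, 245]))]
top fixture [(array([0.547, 0.125, 0.012]), 0.94, array([356, 228]))]
top micrometer [(array([0.487, 0.135, 0.113]), 0.54, array([359, 250]))]
top screw_bin [(array([ 0.803, -0.03 ,  0.008]), 0.92, array([405, 130]))]
side [0.153 0.923 0.566]
side stapler [(array([0.479, 0.144, 0.1  ]), 0.65, array([395, 179]))]
side pin_grip [(array([0.59 , 0.3  , 0.065]), 0.88, array([304, 215])), (array([0.446, 0.278, 0.067]), 0.87, array([378, 231])), (array([0.529, 0.452, 0.047]), 0.83, array([283, 279])), (array([0.434, 0.363, 0.047]), 0.79, array([361, 269])), (array([0.512, 0.364, 0.086]), 0.71, array([321, 235]))]
side stand_hole [(array([0.509, 0.379, 0.04 ]), 0.84, array([318, 262]))]
side fixture [(array([0.479, 0.142, 0.097]), 0.58, array([395, 180]))]
side micrometer [(array([0.65 , 0.407, 0.011]), 0.91, array([246, 257])), (array([0.481, 0.147, 0.098]), 0.72, array([393, 181]))]
side screw_bin [(array([ 0.798, -0.021,  0.013]), 0.92, array([308, 151]))]
```

View pics/t0.png

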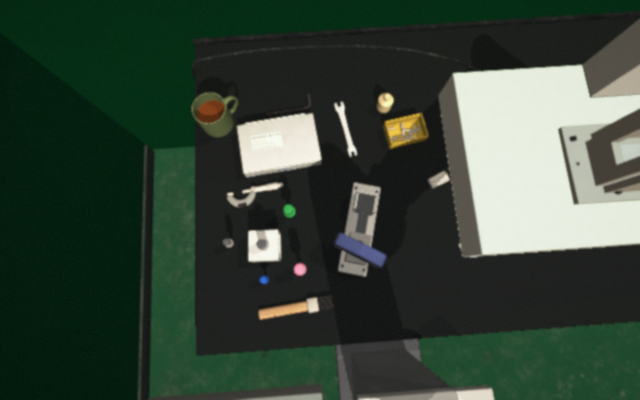

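View pics/s0.png

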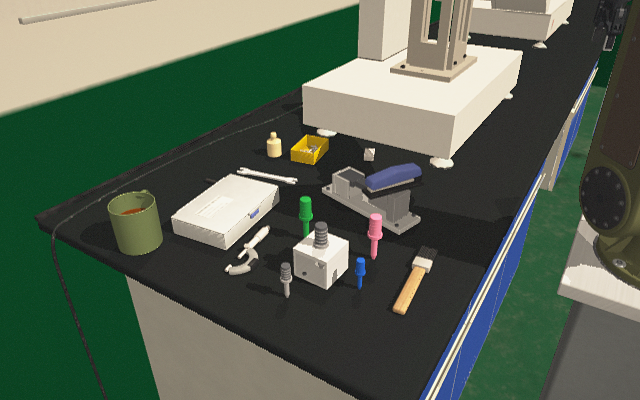

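The five pin-like things in the side view are green (305,210), pink (375,230), blue (360,270), small grey (286,278) and the large grey one in the stand (320,235). The coloured ones are excluded, and of the two greys the one in the stand is larger, so it is the pin. I'll confirm it with a crop.

Run:
```python
from h import *
np.set_printoptions(precision=3,suppress=True)
a=cv2.imread('pics/t0.png');b=cv2.imread('pics/s0.png')
hsv=cv2.cvtColor(a,cv2.COLOR_BGR2HSV)
m=cv2.inRange(hsv,(110,60,50),(140,255,255));m[:, :320]=0;m[:,400:]=0
pts=cv2.findNonZero(m)[:,0,:];r=cv2.minAreaRect(pts.astype(np.float32));bx=cv2.boxPoints(r)
print(r);W=np.array([px2w('top',*p,.112) for p in bx]);print(W, W.mean(0))
for i in range(2):
    d=W[i+1]-W[i];print(np.linalg.norm(d),np.degrees(np.arctan2(d[1],d[0])))
F=[px2w('top',*p,.012) for p in((353,183),(381,188),(339,271),(369,276))]
print('fix',F); d=F[0]+F[1]-F[2]-F[3];print(np.linalg.norm(d)/2,np.degrees(np.arctan2(d[1],d[0])),np.mean(F,0))
S=[px2w('top',*p,.06) for p in((248,230),(281,230),(248,262),(281,262))];print('stand',np.mean(S,0),S)
print(px2w('top',262,243,.12),px2w('side',320,228,.12))
for z in (.05,.1): print('box',z,px2w('top',455,72,z),px2w('top',468,256,z))
c=np.hstack([cv2.resize(b[200:310,260:400],None,fx=3.5,fy=3.5,interpolation=cv2.INTER_CUBIC),cv2.resize(a[200:310,220:310],None,fx=3.5,fy=3.5,interpolation=cv2.INTER_CUBIC)])[:, :800]
cv2.imwrite('pics/c0.png',c);print(c.shape)
```

```text
((360.3999938964844, 249.20001220703125), (54.560054779052734, 15.20526123046875), 26.56505012512207)
[[0.505 0.194 0.112]
 [0.535 0.176 0.112]
 [0.473 0.072 0.112]
 [0.444 0.09  0.112]] [0.489 0.133 0.112]
0.03442773280055216 -31.170705598564318
0.12154118556844172 -120.88882818341975
fix [array([0.667, 0.124, 0.012]), array([0.648, 0.052, 0.012]), array([0.446, 0.179, 0.012]), array([0.428, 0.106, 0.012])]
0.22692133983419085 -13.824286899246356 [0.547 0.115 0.012]
stand [0.517 0.353 0.06 ] [array([0.557, 0.391, 0.06 ]), array([0.552, 0.312, 0.06 ]), array([0.482, 0.394, 0.06 ]), array([0.476, 0.316, 0.06 ])]
[0.518 0.351 0.12 ] [0.5   0.387 0.12 ]
box 0.05 [ 0.942 -0.172  0.05 ] [ 0.458 -0.131  0.05 ]
box 0.1 [ 0.915 -0.15   0.1  ] [ 0.457 -0.111  0.1  ]
(385, 800, 3)
```

View pics/c0.png

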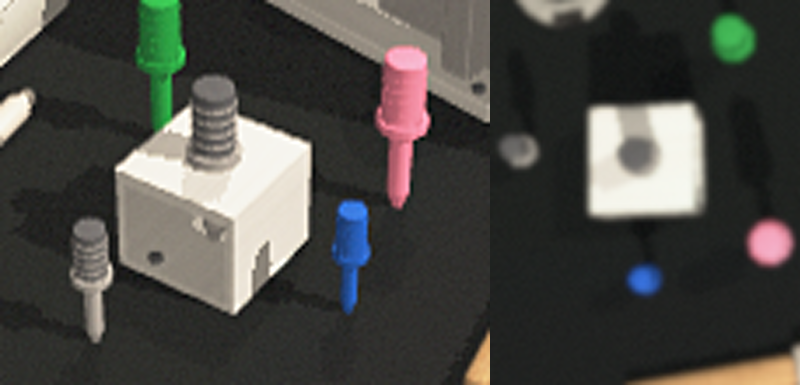

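The crop confirms it: the large grey pin sits in the stand, and the other grey one is clearly smaller. Next is the approach to the stapler.

```bash
cat >> h.py <<'E'
from scipy.spatial.transform import Rotation as Ro
def down(phi):
    y=np.array([np.cos(np.radians(phi)),np.sin(np.radians(phi)),0]);z=np.array([0,0,-1.]);return np.column_stack([np.cross(y,z),y,z])
def plan(wps,step=47):
    """wps: list of (pos, phi); prints rows from the measured pose"""
    import json
    s=readout.state();p=np.array(s['ee_pos']);R=np.array(s['eef_rot']);rows=[]
    for P,phi in wps:
        P=np.array(P,float);T=down(phi);d=P-p;rv=Ro.from_matrix(R.T@T).as_rotvec(degrees=True)
        n=int(max(np.ceil(np.linalg.norm(d)*1000/step),np.ceil(np.linalg.norm(rv)/8),1))
        for k in range(n):
            t=R.T@((P-p)/(n-k))*1000; t=np.round(t,1); r=np.round(rv/n,2)
            rows.append({"travel":t.tolist(),"rot":r.tolist()}); p=p+R@t/1000; R=R@Ro.from_rotvec(r,degrees=True).as_matrix()
    print(len(rows),json.dumps(rows))
E
python3 - <<'E'
from h import *
np.set_printoptions(precision=3,suppress=True)
print(eyes.camera_info('wrist')['T_tool_cam'],eyes.camera_info('wrist')['intrinsics'])
plan([((.27,-.43,.28),112),((.38,-.1,.32),130),((.45,.10,.30),149)],46)
E
```

```text
[[ 0.    -0.954 -0.299  0.076]
 [ 1.     0.     0.001 -0.001]
 [-0.001 -0.299  0.954 -0.15 ]
 [ 0.     0.     0.     1.   ]] [[334.579   0.    320.848]
 [  0.    334.579 198.619]
 [  0.      0.      1.   ]]
17 [{"travel": [-22.1, 25.0, -13.9], "rot": [0.0, 0.0, 0.03]}, {"travel": [-22.1, 25.0, -13.9], "rot": [0.0, 0.0, 0.03]}, {"travel": [-22.0, 25.0, -13.9], "rot": [0.0, 0.0, 0.03]}, {"travel": [-22.0, 25.1, -13.9], "rot": [0.0, 0.0, 0.03]}, {"travel": [-28.2, 33.1, -5.0], "rot": [0.0, 0.0, -2.25]}, {"travel": [-29.5, 32.0, -5.0], "rot": [0.0, 0.0, -2.25]}, {"travel": [-30.7, 30.8, -5.0], "rot": [0.0, 0.0, -2.25]}, {"travel": [-31.9, 29.5, -5.0], "rot": [0.0, 0.0, -2.25]}, {"travel": [-33.0, 28.3, -5.0], "rot": [0.0, 0.0, -2.25]}, {"travel": [-34.1, 27.0, -5.0], "rot": [0.0, 0.0, -2.25]}, {"travel": [-35.1, 25.6, -5.0], "rot": [0.0, 0.0, -2.25]}, {"travel": [-36.2, 24.1, -5.0], "rot": [0.0, 0.0, -2.25]}, {"travel": [-36.4, 21.7, 4.0], "rot": [0.0, 0.0, -3.8]}, {"travel": [-37.8, 19.2, 4.0], "rot": [0.0, 0.0, -3.8]}, {"travel": [-39.0, 16.6, 4.0], "rot": [0.0, 0.0, -3.8]}, {"travel": [-40.0, 14.0, 4.0], "rot": [0.0, 0.0, -3.8]}, {"travel": [-40.8, 11.4, 4.0], "rot": [0.0, 0.0, -3.8]}]
```

>>> {"fn": "step_arm", "kwargs": {
  "commands": [
    {"travel": [-22, 25, -14], "rot": [0, 0, 0]},
    {"travel": [-22, 25, -14], "rot": [0, 0, 0]},
    {"travel": [-22, 25, -14], "rot": [0, 0, 0]},
    {"travel": [-22, 25, -14], "rot": [0, 0, 0]},
    {"travel": [-28, 33, -5], "rot": [0, 0, -2.25]},
    {"travel": [-29.5, 32, -5], "rot": [0, 0, -2.25]},
    {"travel": [-30.5, 31, -5], "rot": [0, 0, -2.25]},
    {"travel": [-32, 29.5, -5], "rot": [0, 0, -2.25]},
    {"travel": [-33, 28, -5], "rot": [0, 0, -2.25]},
    {"travel": [-34, 27, -5], "rot": [0, 0, -2.25]},
    {"travel": [-35, 25.5, -5], "rot": [0, 0, -2.25]},
    {"travel": [-36, 24, -5], "rot": [0, 0, -2.25]}
  ],
  "grip": 100
}}

```text
clock: 1.9
ee_pos: [0.3788, -0.0989, 0.3211]
eef_rot: [[-0.764, -0.646, 0.002], [-0.646, 0.764, 0.0], [-0.002, -0.001, -1.0]]
contact_force: [1.7, 0.0, -0.8]
width: 0.0854
grip_force: 0.0
```

>>> {"fn": "step_arm", "kwargs": {
  "commands": [
    {"travel": [-36.5, 21.5, 4], "rot": [0, 0, -3.8]},
    {"travel": [-38, 19, 4], "rot": [0, 0, -3.8]},
    {"travel": [-39, 16.5, 4], "rot": [0, 0, -3.8]},
    {"travel": [-40, 14, 4], "rot": [0, 0, -3.8]},
    {"travel": [-41, 11.5, 4], "rot": [0, 0, -3.8]},
    {"travel": [0, 0, 0], "rot": [0, 0, 0]}
  ]
}}

```text
clock: 2.5
ee_pos: [0.4491, 0.1033, 0.298]
eef_rot: [[-0.508, -0.861, -0.004], [-0.861, 0.508, -0.001], [0.003, 0.003, -1.0]]
contact_force: [1.3, 0.6, -0.1]
width: 0.0852
grip_force: 0.0
```

Run:
```python
from h import *
np.set_printoptions(precision=4,suppress=True)
s=readout.state();print(s['clock'],s['ee_pos'],np.array(s['eef_rot']),s['contact_force'])
im=save('wrist','w1')
print([(r['position'],r['score']) for r in eyes.spot_in('stapler','wrist')])
hsv=cv2.cvtColor(im,cv2.COLOR_RGB2HSV)
m=cv2.inRange(hsv,(110,60,40),(140,255,255));n,l,st,_=cv2.connectedComponentsWithStats(m)
k=1+np.argmax(st[1:,4]);pts=cv2.findNonZero((l==k).astype(np.uint8));r=cv2.minAreaRect(pts);print(r)
W=np.array([px2w('wrist',*p,.114,s) for p in cv2.boxPoints(r)]);print(W,W.mean(0))
```

```text
2.5 [0.4491 0.1033 0.298 ] [[-0.5085 -0.8611 -0.0039]
 [-0.8611  0.5085 -0.0011]
 [ 0.0029  0.0028 -1.    ]] [ 1.3018  0.5875 -0.0836]
[([0.4799, 0.1203, 0.1149], 0.78)]
((303.0, 206.5), (30.0, 105.0), 0.0)
[[0.5301 0.1687 0.114 ]
 [0.4677 0.0697 0.114 ]
 [0.4418 0.085  0.114 ]
 [0.5015 0.1856 0.114 ]] [0.4853 0.1272 0.114 ]
```

View pics/w1.png

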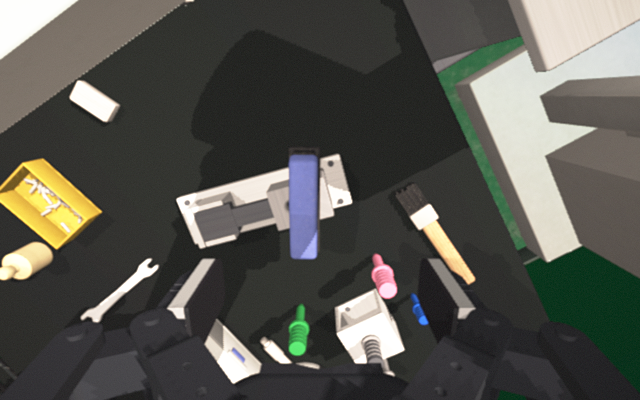

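The wrist view shows the stapler as the blue body at (303,206), parallel to the fingers. The world centre is about (0.485, 0.125). I'll descend and grip it.

Run:
```python
from h import *
plan([((.485,.125,.19),149),((.485,.125,.098),149)],42)
```

```text
6 [{"travel": [-13.3, -6.1, 36.6], "rot": [0.01, -0.03, 0.06]}, {"travel": [-13.3, -6.2, 36.7], "rot": [0.01, -0.03, 0.06]}, {"travel": [-13.3, -6.1, 36.6], "rot": [0.01, -0.03, 0.06]}, {"travel": [0.0, 0.0, 30.7], "rot": [-0.0, 0.0, 0.0]}, {"travel": [0.0, 0.0, 30.7], "rot": [-0.0, 0.0, 0.0]}, {"travel": [0.0, 0.0, 30.6], "rot": [-0.0, 0.0, 0.0]}]
```

>>> {"fn": "step_arm", "kwargs": {
  "commands": [
    {"travel": [-13.3, -6.1, 36.6], "rot": [0, 0, 0]},
    {"travel": [-13.3, -6.1, 36.6], "rot": [0, 0, 0]},
    {"travel": [-13.3, -6.1, 36.6], "rot": [0, 0, 0]},
    {"travel": [0, 0, 25], "rot": [0, 0, 0]},
    {"travel": [0, 0, 25], "rot": [0, 0, 0]},
    {"travel": [0, 0, 25], "rot": [0, 0, 0]},
    {"travel": [0, 0, 17], "rot": [0, 0, 0]},
    {"travel": [0, 0, 0], "rot": [0, 0, 0]}
  ]
}}

```text
clock: 3.4
ee_pos: [0.4838, 0.123, 0.0966]
eef_rot: [[-0.515, -0.857, -0.003], [-0.857, 0.515, -0.001], [0.003, 0.002, -1.0]]
contact_force: [-0.1, 0.6, 0.0]
width: 0.0853
grip_force: 0.0
```

>>> {"fn": "step_arm", "kwargs": {
  "commands": [
    {"travel": [0, 0, 0], "rot": [0, 0, 0]},
    {"travel": [0, 0, 0], "rot": [0, 0, 0]},
    {"travel": [0, 0, 0], "rot": [0, 0, 0]},
    {"travel": [0, 0, 0], "rot": [0, 0, 0]},
    {"travel": [0, 0, 0], "rot": [0, 0, 0]},
    {"travel": [0, 0, 0], "rot": [0, 0, 0]},
    {"travel": [0, 0, 0], "rot": [0, 0, 0]}
  ],
  "grip": 0,
  "force": 40
}}

```text
clock: 4.1
ee_pos: [0.4855, 0.1247, 0.0998]
eef_rot: [[-0.513, -0.858, 0.001], [-0.858, 0.513, 0.001], [-0.001, -0.001, -1.0]]
contact_force: [-1.3, 0.7, 6.3]
width: 0.028
grip_force: 40.0
```

Run:
```python
from h import *
plan([((.485,.125,.18),149),((.44,-.05,.16),149),((.44,-.05,.045),149)],30)
```

```text
14 [{"travel": [-0.0, 0.2, -26.7], "rot": [-0.02, 0.02, 0.04]}, {"travel": [-0.1, 0.2, -26.8], "rot": [-0.02, 0.02, 0.04]}, {"travel": [0.0, 0.1, -26.7], "rot": [-0.02, 0.02, 0.04]}, {"travel": [24.7, -7.4, 2.8], "rot": [0.0, 0.0, 0.0]}, {"travel": [24.7, -7.4, 2.9], "rot": [0.0, 0.0, 0.0]}, {"travel": [24.8, -7.3, 2.8], "rot": [0.0, 0.0, 0.0]}, {"travel": [24.7, -7.4, 2.9], "rot": [0.0, 0.0, 0.0]}, {"travel": [24.8, -7.3, 2.8], "rot": [0.0, 0.0, 0.0]}, {"travel": [24.7, -7.4, 2.9], "rot": [0.0, 0.0, 0.0]}, {"travel": [24.8, -7.3, 2.8], "rot": [0.0, 0.0, 0.0]}, {"travel": [0.0, -0.0, 28.8], "rot": [0.0, 0.0, 0.0]}, {"travel": [0.0, -0.0, 28.7], "rot": [0.0, 0.0, 0.0]}, {"travel": [0.0, -0.0, 28.8], "rot": [0.0, 0.0, 0.0]}, {"travel": [0.0, -0.0, 28.7], "rot": [0.0, 0.0, 0.0]}]
```

>>> {"fn": "step_arm", "kwargs": {
  "commands": [
    {"travel": [0, 0, -10], "rot": [0, 0, 0]},
    {"travel": [0, 0, -20], "rot": [0, 0, 0]},
    {"travel": [0, 0, -30], "rot": [0, 0, 0]},
    {"travel": [0, 0, -20], "rot": [0, 0, 0]},
    {"travel": [0, 0, 0], "rot": [0, 0, 0]}
  ]
}}

```text
clock: 4.6
ee_pos: [0.4862, 0.1249, 0.1818]
eef_rot: [[-0.513, -0.858, 0.004], [-0.858, 0.513, 0.002], [-0.004, -0.002, -1.0]]
contact_force: [-0.5, -1.5, -3.0]
width: 0.0275
grip_force: 39.8
```

>>> {"fn": "step_arm", "kwargs": {
  "commands": [
    {"travel": [15, -4.5, 2], "rot": [0, 0, 0]},
    {"travel": [25, -7.5, 3], "rot": [0, 0, 0]},
    {"travel": [25, -7.5, 3], "rot": [0, 0, 0]},
    {"travel": [25, -7.5, 3], "rot": [0, 0, 0]},
    {"travel": [25, -7.5, 3], "rot": [0, 0, 0]},
    {"travel": [25, -7.5, 3], "rot": [0, 0, 0]},
    {"travel": [20, -6, 3], "rot": [0, 0, 0]},
    {"travel": [13, -4, 10], "rot": [0, 0, 0]},
    {"travel": [0, 0, 25], "rot": [0, 0, 0]},
    {"travel": [0, 0, 30], "rot": [0, 0, 0]},
    {"travel": [0, 0, 25], "rot": [0, 0, 0]},
    {"travel": [0, 0, 15], "rot": [0, 0, 0]}
  ]
}}

```text
clock: 5.8
ee_pos: [0.4385, -0.0511, 0.0493]
eef_rot: [[-0.514, -0.858, -0.005], [-0.858, 0.514, -0.0], [0.003, 0.005, -1.0]]
contact_force: [-0.2, 0.5, -2.1]
width: 0.0279
grip_force: 39.7
```

>>> {"fn": "step_arm", "kwargs": {
  "commands": [
    {"travel": [0, 0, 8], "rot": [0, 0, 0]},
    {"travel": [0, 0, 8], "rot": [0, 0, 0]},
    {"travel": [0, 0, 3], "rot": [0, 0, 0]},
    {"travel": [0, 0, 0], "rot": [0, 0, 0]}
  ]
}}

```text
clock: 6.2
ee_pos: [0.4408, -0.0507, 0.0345]
eef_rot: [[-0.513, -0.858, -0.0], [-0.858, 0.513, 0.0], [0.0, 0.0, -1.0]]
contact_force: [0.1, -0.8, -2.5]
width: 0.0281
grip_force: 39.7
```

>>> {"fn": "step_arm", "kwargs": {
  "commands": [
    {"travel": [0, 0, 2], "rot": [0, 0, 0]},
    {"travel": [0, 0, 1], "rot": [0, 0, 0]},
    {"travel": [0, 0, 0], "rot": [0, 0, 0]}
  ]
}}

```text
clock: 6.5
ee_pos: [0.4409, -0.0506, 0.0318]
eef_rot: [[-0.513, -0.858, 0.0], [-0.858, 0.513, 0.0], [-0.0, -0.0, -1.0]]
contact_force: [0.1, -0.7, -2.5]
width: 0.0277
grip_force: 39.7
```

>>> {"fn": "step_arm", "kwargs": {
  "commands": [
    {"travel": [0, 0, 1], "rot": [0, 0, 0]},
    {"travel": [0, 0, 1], "rot": [0, 0, 0]},
    {"travel": [0, 0, 0], "rot": [0, 0, 0]}
  ]
}}

```text
clock: 6.8
ee_pos: [0.441, -0.0507, 0.0299]
eef_rot: [[-0.513, -0.858, 0.0], [-0.858, 0.513, 0.0], [-0.0, -0.0, -1.0]]
contact_force: [-0.4, 0.2, -0.7]
width: 0.0272
grip_force: 40.0
```

>>> {"fn": "step_arm", "kwargs": {
  "commands": [
    {"travel": [0, 0, 0.7], "rot": [0, 0, 0]},
    {"travel": [0, 0, 0], "rot": [0, 0, 0]}
  ]
}}

```text
clock: 7.0
ee_pos: [0.441, -0.0507, 0.0298]
eef_rot: [[-0.513, -0.858, 0.0], [-0.858, 0.513, -0.0], [-0.0, -0.0, -1.0]]
contact_force: [-3.8, 0.8, 5.5]
width: 0.0277
grip_force: 40.8
```

>>> {"fn": "step_arm", "kwargs": {
  "commands": [
    {"travel": [0, 0, 0], "rot": [0, 0, 0]},
    {"travel": [0, 0, 0], "rot": [0, 0, 0]},
    {"travel": [0, 0, 0], "rot": [0, 0, 0]},
    {"travel": [0, 0, 0], "rot": [0, 0, 0]},
    {"travel": [0, 0, 0], "rot": [0, 0, 0]},
    {"travel": [0, 0, 0], "rot": [0, 0, 0]}
  ],
  "grip": 100
}}

```text
clock: 7.6
ee_pos: [0.4408, -0.0507, 0.0288]
eef_rot: [[-0.513, -0.858, -0.0], [-0.858, 0.513, 0.0], [0.0, 0.0, -1.0]]
contact_force: [0.4, -0.9, -1.0]
width: 0.0853
grip_force: 0.0
```

>>> {"fn": "step_arm", "kwargs": {
  "commands": [
    {"travel": [0, 0, -15], "rot": [0, 0, 0]},
    {"travel": [0, 0, -30], "rot": [0, 0, 0]},
    {"travel": [0, 0, -40], "rot": [0, 0, 0]},
    {"travel": [0, 0, -45], "rot": [0, 0, 0]},
    {"travel": [0, 0, -45], "rot": [0, 0, 0]},
    {"travel": [0, 0, -40], "rot": [0, 0, 0]},
    {"travel": [0, 0, -25], "rot": [0, 0, 0]}
  ]
}}

```text
clock: 8.3
ee_pos: [0.4413, -0.0509, 0.2726]
eef_rot: [[-0.514, -0.858, 0.004], [-0.858, 0.514, 0.0], [-0.003, -0.003, -1.0]]
contact_force: [0.3, -0.6, -0.7]
width: 0.0855
grip_force: 0.0
```

Run:
```python
from h import *
np.set_printoptions(precision=4,suppress=True)
s=readout.state();print(s['clock'],s['ee_pos'],s['qpos'])
b=save('side','s2');a=save('top','t2')
for c in('side','top'):
  for q in('stapler','clevis_hole','bar_hole'):
    print(c,q,[(r['position'],r['score'],w2px(c,r['position']).astype(int)) for r in eyes.spot_in(q,c)])
c=np.hstack([cv2.resize(b[130:290,290:490],None,fx=2,fy=2),cv2.resize(a[170:290,320:440],(400,400))[:320]])
cv2.imwrite('pics/c2.png',c[:,:,::-1])
plan([((.44,-.05,.25),149),((.49,.22,.25),100)],42)
```

```text
8.3 [ 0.4413 -0.0509  0.2726] [  19.7203  -21.3252  -10.9108    0.0556 -100.1822  -50.6138]
side stapler [([0.4364, -0.029, 0.0281], 0.71, array([442, 180])), ([0.6529, 0.4045, 0.0129], 0.51, array([245, 255]))]
side clevis_hole [([0.5088, 0.1397, 0.0278], 0.7, array([380, 205]))]
side bar_hole [([0.5864, 0.1165, 0.0518], 0.62, array([353, 181]))]
top stapler [([0.4473, -0.0303, 0.0421], 0.72, array([426, 263]))]
top clevis_hole [([0.5161, 0.1309, 0.0149], 0.87, array([355, 241]))]
top bar_hole [([0.5844, 0.1127, 0.0596], 0.61, array([362, 210])), ([0.4487, -0.0321, 0.0418], 0.53, array([426, 263]))]
8 [{"travel": [-0.4, 0.7, 17.7], "rot": [0.09, -0.08, 0.11]}, {"travel": [-36.7, 13.7, -0.0], "rot": [0.0, 0.0, 7.0]}, {"travel": [-34.8, 18.1, -0.0], "rot": [0.0, 0.0, 7.0]}, {"travel": [-32.3, 22.2, -0.0], "rot": [0.0, 0.0, 7.0]}, {"travel": [-29.4, 26.0, -0.0], "rot": [0.0, 0.0, 7.0]}, {"travel": [-26.0, 29.4, -0.0], "rot": [0.0, 0.0, 7.0]}, {"travel": [-22.2, 32.4, -0.0], "rot": [0.0, 0.0, 7.0]}, {"travel": [-18.0, 34.8, -0.0], "rot": [0.0, 0.0, 7.0]}]
```

View pics/c2.png

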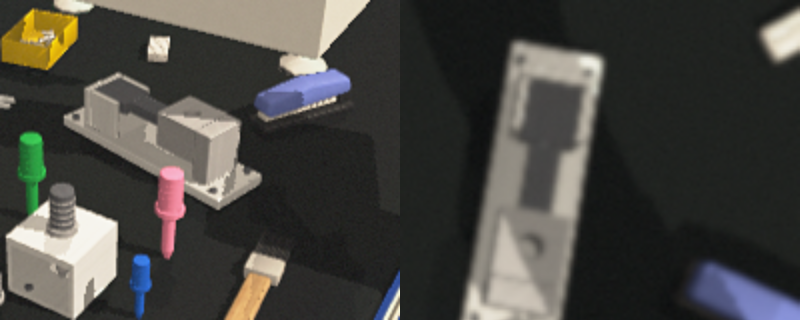

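The stapler stands upright on the bare worktop, and the hole is free at about top pixel (359,243). Next I'll look at the hole and the pin with the wrist camera.

Run:
```python
from h import *
print(px2w('top',359.3,243.5,.07))
plan([((.495,.13,.19),104)],42)
```

```text
[0.50506318 0.12890331 0.07      ]
6 [{"travel": [-30.5, 7.6, 12.9], "rot": [0.01, -0.02, 7.52]}, {"travel": [-29.3, 11.6, 12.9], "rot": [0.01, -0.02, 7.52]}, {"travel": [-27.5, 15.3, 12.9], "rot": [0.01, -0.02, 7.52]}, {"travel": [-25.2, 18.8, 13.0], "rot": [0.01, -0.02, 7.52]}, {"travel": [-22.6, 21.9, 12.9], "rot": [0.01, -0.02, 7.52]}, {"travel": [-19.5, 24.7, 13.0], "rot": [0.01, -0.02, 7.52]}]
```

>>> {"fn": "step_arm", "kwargs": {
  "commands": [
    {"travel": [-30.5, 7.5, 13], "rot": [0, 0, 7.5]},
    {"travel": [-29, 11.5, 13], "rot": [0, 0, 7.5]},
    {"travel": [-27.5, 15.5, 13], "rot": [0, 0, 7.5]},
    {"travel": [-25, 19, 13], "rot": [0, 0, 7.5]},
    {"travel": [-22.5, 22, 13], "rot": [0, 0, 7.5]},
    {"travel": [-19.5, 24.5, 13], "rot": [0, 0, 7.5]},
    {"travel": [0, 0, 0], "rot": [0, 0, 0]},
    {"travel": [0, 0, 0], "rot": [0, 0, 0]}
  ]
}}

```text
clock: 9.5
ee_pos: [0.4944, 0.1298, 0.1897]
eef_rot: [[-0.969, -0.246, -0.002], [-0.246, 0.969, -0.002], [0.002, -0.001, -1.0]]
contact_force: [-0.5, 0.2, 0.6]
width: 0.0855
grip_force: 0.0
```

Run:
```python
from h import *
np.set_printoptions(precision=4,suppress=True)
s=readout.state();print(s['clock'],s['ee_pos'],s['eef_rot'])
im=save('wrist','w3')
print([(r['position'],r['score'],w2px('wrist',r['position'],s)) for r in eyes.spot_in('clevis_hole','wrist')])
print(w2px('wrist',[.505,.128,.07],s))
g=cv2.cvtColor(im,cv2.COLOR_RGB2GRAY)
```

```text
9.5 [0.4944 0.1298 0.1897] [[-0.9693 -0.2459 -0.002 ]
 [-0.2459  0.9693 -0.0016]
 [ 0.0024 -0.0011 -1.    ]]
[([0.4962, 0.1252, 0.0553], 0.81, array([316.0964, 185.4082]))]
[316.5462 200.4398]
```

View pics/w3.png

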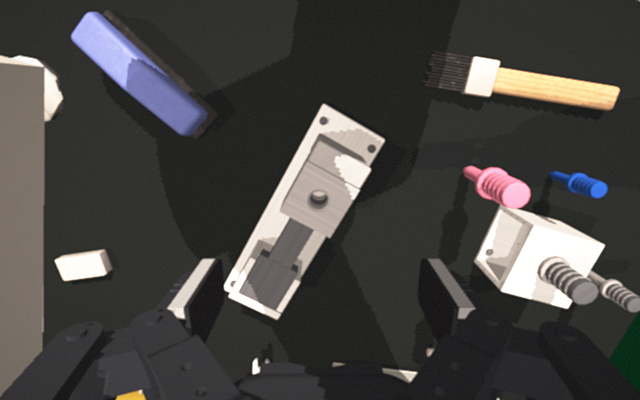

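The hole is at about (318,197), next to its prediction. I'll refine it and plan the pin approach.

Run:
```python
from h import *
np.set_printoptions(precision=4,suppress=True)
s=readout.state()
im=cv2.imread('pics/w3.png');g=cv2.cvtColor(im,cv2.COLOR_BGR2GRAY)
P=g[180:215,298:338];print(P[::2,::2])
c=cv2.HoughCircles(cv2.resize(g[170:226,288:348],None,fx=4,fy=4,interpolation=cv2.INTER_CUBIC),cv2.HOUGH_GRADIENT,1,100,param1=100,param2=12,minRadius=32,maxRadius=56)
if c is not None:
  x,y,r=c[0,0];u,v=288+x/4-.4,170+y/4-.4;print(u,v,r/4,px2w('wrist',u,v,.07,s))
m=np.zeros_like(g);m[182:214,300:337]=(g[182:214,300:337]<105)
n,l,st,ce=cv2.connectedComponentsWithStats(m);print(st,ce)
q=np.array(px2w('wrist',567,275,.1,s));print(q)
plan([((.49,.30,.22),104)],42)
```

```text
[[176 180 179 179 177 178 183 182 180 178 179 178 178 184 185 183 177 174
  175 176]
 [179 176 175 179 180 179 178 181 182 182 179 177 178 179 179 183 186 184
  176 175]
 [176 178 177 178 177 179 180 177 179 182 182 182 180 177 178 180 182 185
  187 180]
 [177 177 177 177 177 176 176 179 180 179 181 182 182 182 178 178 178 179
  182 186]
 [177 177 178 177 179 177 177 178 180 178 179 180 182 183 184 185 180 177
  176 178]
 [183 179 178 177 178 179 181 174 156 147 151 152 156 172 182 182 183 181
  179 177]
 [182 181 181 180 177 179 164 143 176 193 196 195 184 165 166 180 180 183
  181 181]
 [179 180 181 180 181 172 131 115 176 202 203 198 195 165 146 170 180 180
  182 181]
 [174 177 179 177 180 152 101  89 104 129 147 145 122 100  92 154 177 180
  179 177]
 [172 174 175 176 176 138  81  64  98 106 104 104 108  83  62 147 173 179
  178 181]
 [175 175 173 174 170 134  90  58  58  72  83  81  70  53  82 151 173 176
  178 176]
 [179 177 178 172 169 132 102  80  62  56  57  55  55  67 105 157 175 180
  180 178]
 [183 180 178 180 176 145 124  96  89  77  71  73  82 101 126 166 175 181
  178 
[... 211 characters left out ...]
9 158 158 159 167 172 174 177 178 181
  183 178]
 [182 177 175 175 180 181 184 184 177 175 173 176 175 176 174 176 177 178
  179 181]
 [181 182 182 174 177 175 179 183 186 185 180 178 177 178 175 175 173 175
  178 179]]
318.725 199.725 8.875 [0.5051 0.1293 0.07  ]
[[     0      0    640    400 255844]
 [   310    195     18     13    156]] [[319.501  199.4991]
 [317.8974 201.0256]]
[0.5088 0.3387 0.1   ]
5 [{"travel": [-7.4, 33.4, -5.8], "rot": [-0.0, 0.0, 0.03]}, {"travel": [-7.4, 33.4, -5.7], "rot": [-0.0, 0.0, 0.03]}, {"travel": [-7.4, 33.3, -5.8], "rot": [-0.0, 0.0, 0.03]}, {"travel": [-7.3, 33.4, -5.7], "rot": [-0.0, 0.0, 0.03]}, {"travel": [-7.4, 33.3, -5.8], "rot": [-0.0, 0.0, 0.03]}]
```

>>> {"fn": "step_arm", "kwargs": {
  "commands": [
    {"travel": [-10, 35, -5], "rot": [0, 0, 0]},
    {"travel": [-14, 40, -5], "rot": [0, 0, 0]},
    {"travel": [-14, 40, 0], "rot": [0, 0, 0]},
    {"travel": [-14, 40, 0], "rot": [0, 0, 0]},
    {"travel": [-14, 40, 0], "rot": [0, 0, 0]},
    {"travel": [-3, 10, 0], "rot": [0, 0, 0]},
    {"travel": [0, 0, 0], "rot": [0, 0, 0]},
    {"travel": [0, 0, 0], "rot": [0, 0, 0]}
  ]
}}

```text
clock: 10.4
ee_pos: [0.5121, 0.3444, 0.2015]
eef_rot: [[-0.97, -0.243, 0.001], [-0.243, 0.97, 0.0], [-0.001, 0.0, -1.0]]
contact_force: [0.0, -0.6, 1.1]
width: 0.0854
grip_force: 0.0
```

Run:
```python
from h import *
np.set_printoptions(precision=4,suppress=True)
s=readout.state();print(s['clock'],s['ee_pos'],s['qpos'])
im=save('wrist','w4')
for q in('pin_grip','stand_hole'):print(q,[(r['position'],r['score'],w2px('wrist',r['position'],s)) for r in eyes.spot_in(q,'wrist')])
print(w2px('wrist',[.517,.351,.102],s))
```

```text
10.4 [0.5121 0.3444 0.2015] [  52.4931    4.7898    5.0776    0.0174  -90.2554 -128.415 ]
pin_grip [([0.4523, 0.2773, 0.0935], 0.91, array([253.1772,  96.0566])), ([0.5871, 0.2953, 0.0786], 0.66, array([248.3894, 252.8806])), ([0.5284, 0.4465, 0.0579], 0.63, array([422.431 , 223.4957])), ([0.4397, 0.3568, 0.065], 0.62, array([357.5541, 104.856 ])), ([0.5115, 0.3531, 0.1028], 0.58, array([332.7093, 198.0646]))]
stand_hole [([0.5045, 0.3561, 0.0594], 0.61, array([336.2531, 177.1937]))]
[328.3094 203.6253]
```

View pics/w4.png

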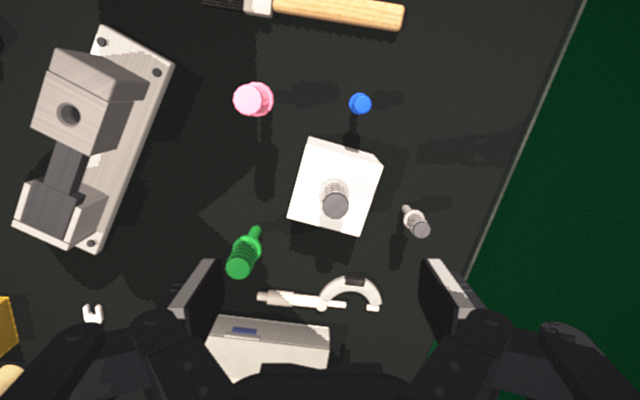

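Run:
```python
from h import *
np.set_printoptions(precision=4,suppress=True)
s=readout.state()
im=cv2.imread('pics/w4.png');g=cv2.cvtColor(im,cv2.COLOR_BGR2GRAY)
x0,y0,x1,y1=310,170,360,230
c=cv2.HoughCircles(cv2.resize(g[y0:y1,x0:x1],None,fx=4,fy=4,interpolation=cv2.INTER_CUBIC),cv2.HOUGH_GRADIENT,1,20,param1=100,param2=15,minRadius=40,maxRadius=70)
for x,y,r in (c[0][:4] if c is not None else []): print(x0+x/4-.4,y0+y/4-.4,r/4,px2w('wrist',x0+x/4-.4,y0+y/4-.4,.102,s))
cv2.imwrite('pics/c4.png',cv2.resize(im[y0:y1,x0:x1],None,fx=8,fy=8,interpolation=cv2.INTER_CUBIC))
K,e,R=cam('wrist',s);print('r exp',334.6*.011/(R.T@(np.array([.512,.35,.102])-e))[2])
```

```text
334.975 205.225 13.525 [0.5171 0.3563 0.102 ]
r exp 14.078852031763017
```

View pics/c4.png

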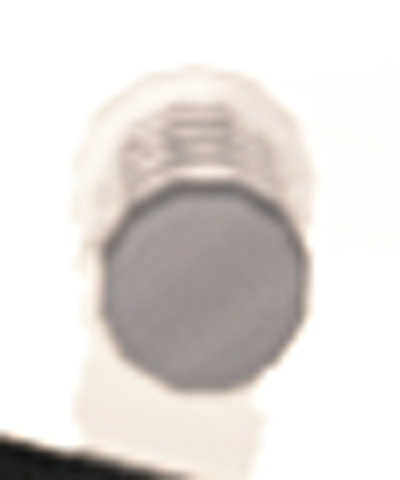

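>>> {"fn": "step_arm", "kwargs": {
  "commands": [
    {"travel": [-4, 5, 25], "rot": [0, 0, 0]},
    {"travel": [-3.6, 5, 35], "rot": [0, 0, 0]},
    {"travel": [0, 0, 30], "rot": [0, 0, 0]},
    {"travel": [0, 0, 18], "rot": [0, 0, 0]},
    {"travel": [0, 0, 5.5], "rot": [0, 0, 0]},
    {"travel": [0, 0, 0], "rot": [0, 0, 0]},
    {"travel": [0, 0, 0], "rot": [0, 0, 0]}
  ]
}}

```text
clock: 11.25
ee_pos: [0.5175, 0.3571, 0.0893]
eef_rot: [[-0.97, -0.243, 0.002], [-0.243, 0.97, 0.002], [-0.002, 0.001, -1.0]]
contact_force: [0.2, -0.3, -0.0]
width: 0.0853
grip_force: 0.0
```

>>> {"fn": "step_arm", "kwargs": {
  "commands": [
    {"travel": [0, 0, 0], "rot": [0, 0, 0]},
    {"travel": [0, 0, 0], "rot": [0, 0, 0]},
    {"travel": [0, 0, 0], "rot": [0, 0, 0]},
    {"travel": [0, 0, 0], "rot": [0, 0, 0]},
    {"travel": [0, 0, 0], "rot": [0, 0, 0]},
    {"travel": [0, 0, 0], "rot": [0, 0, 0]},
    {"travel": [0, 0, 0], "rot": [0, 0, 0]},
    {"travel": [0, 0, 0], "rot": [0, 0, 0]}
  ],
  "grip": 0,
  "force": 60
}}

```text
clock: 12.05
ee_pos: [0.5169, 0.3571, 0.0879]
eef_rot: [[-0.97, -0.244, 0.001], [-0.244, 0.97, 0.001], [-0.001, 0.0, -1.0]]
contact_force: [-0.1, 0.8, 3.0]
width: 0.0182
grip_force: 58.6
```

>>> {"fn": "step_arm", "kwargs": {
  "commands": [
    {"travel": [0, 0, -8], "rot": [0, 0, 0]},
    {"travel": [0, 0, -20], "rot": [0, 0, 0]},
    {"travel": [0, 0, -30], "rot": [0, 0, 0]},
    {"travel": [0, 0, -27], "rot": [0, 0, 0]},
    {"travel": [0, 0, -12], "rot": [0, 0, 0]},
    {"travel": [0, 0, 0], "rot": [0, 0, 0]},
    {"travel": [0, 0, 0], "rot": [0, 0, 0]}
  ]
}}

```text
clock: 12.75
ee_pos: [0.5162, 0.3568, 0.1827]
eef_rot: [[-0.97, -0.244, -0.002], [-0.244, 0.97, -0.001], [0.002, -0.0, -1.0]]
contact_force: [0.0, -0.7, -2.2]
width: 0.0183
grip_force: 58.8
```

Run:
```python
from h import *
np.set_printoptions(precision=4,suppress=True)
s=readout.state();print(s['clock'],s['ee_pos'],s['width'],s['contact_force'],np.array(s['eef_rot'])[:,2])
im=save('wrist','w5')
side=save('side','s5')
u=w2px('side',np.array(s['ee_pos'])-[0,0,.035]);print(u)
x,y=map(int,u)
c=np.hstack([cv2.resize(side[y-60:y+60,x-50:x+50],(400,480),interpolation=cv2.INTER_CUBIC),cv2.resize(im[200:400,220:420],(400,480),interpolation=cv2.INTER_CUBIC)])
cv2.imwrite('pics/c5.png',c[:,:,::-1])
p=np.array(s['ee_pos']);plan([((p[0]+.505-.517,p[1]+.129-.3565,.185),104)],38)
```

```text
12.75 [0.5162 0.3568 0.1827] 0.018294876379171023 [ 0.042  -0.7055 -2.1994] [-0.0021 -0.0008 -1.    ]
[321.4608 202.2343]
6 [{"travel": [11.1, -36.3, -0.4], "rot": [-0.01, -0.03, 0.02]}, {"travel": [11.1, -36.2, -0.4], "rot": [-0.01, -0.03, 0.02]}, {"travel": [11.1, -36.3, -0.4], "rot": [-0.01, -0.03, 0.02]}, {"travel": [11.1, -36.3, -0.5], "rot": [-0.01, -0.03, 0.02]}, {"travel": [11.1, -36.2, -0.5], "rot": [-0.01, -0.03, 0.02]}, {"travel": [11.2, -36.3, -0.4], "rot": [-0.01, -0.03, 0.02]}]
```

View pics/c5.png

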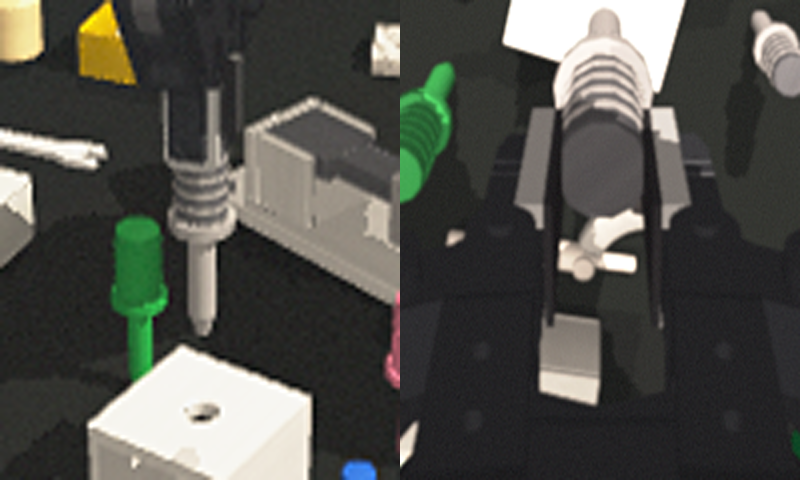

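The pin hangs upright in the fingers. I'm moving it over the hole.

>>> {"fn": "step_arm", "kwargs": {
  "commands": [
    {"travel": [6, -20, 0], "rot": [0, 0, 0]},
    {"travel": [11, -36, 0], "rot": [0, 0, 0]},
    {"travel": [12, -39, 0], "rot": [0, 0, 0]},
    {"travel": [12, -39, 0], "rot": [0, 0, 0]},
    {"travel": [11, -36, 0], "rot": [0, 0, 0]},
    {"travel": [9.5, -31, 5], "rot": [0, 0, 0]},
    {"travel": [5, -16.5, 10], "rot": [0, 0, 0]},
    {"travel": [0, 0, 8], "rot": [0, 0, 0]},
    {"travel": [0, 0, 0], "rot": [0, 0, 0]},
    {"travel": [0, 0, 0], "rot": [0, 0, 0]}
  ]
}}

```text
clock: 13.85
ee_pos: [0.5051, 0.1303, 0.1608]
eef_rot: [[-0.97, -0.244, -0.001], [-0.244, 0.97, -0.001], [0.001, -0.0, -1.0]]
contact_force: [-0.4, -0.4, 0.5]
width: 0.0187
grip_force: 58.9
```

Run:
```python
from h import *
np.set_printoptions(precision=4,suppress=True)
s=readout.state();print(s['clock'],s['ee_pos'],s['width'],s['contact_force'],np.array(s['eef_rot'])[:,2])
im=save('wrist','w6');side=save('side','s6')
print('hole px wrist',w2px('wrist',[.505,.129,.07],s),'side',w2px('side',[.505,.129,.07]), 'tip',w2px('side',np.array(s['ee_pos'])-[0,0,.08]))
c=np.hstack([cv2.resize(side[140:220,355:435],(400,400),interpolation=cv2.INTER_CUBIC),cv2.resize(im[150:250,270:370],(400,400),interpolation=cv2.INTER_CUBIC)])
cv2.imwrite('pics/c6.png',c[:,:,::-1])
```

```text
13.85 [0.5051 0.1303 0.1608] 0.01867065645984525 [-0.4434 -0.4408  0.4814] [-0.0011 -0.0007 -1.    ]
hole px wrist [320.0707 199.0357] side [385.6338 186.1732] tip [385.6593 181.8675]
```

View pics/c6.png

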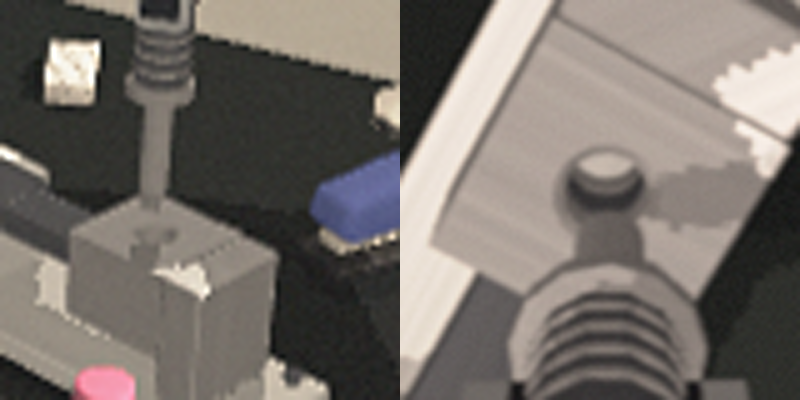

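The pin tip is at side pixel (386,181), just above the hole at (386,187), and the wrist view agrees within 1 mm. I'll insert it gently.

>>> {"fn": "step_arm", "kwargs": {
  "commands": [
    {"travel": [0.4, -0.7, 5], "rot": [0, 0, 0]},
    {"travel": [0, 0, 5], "rot": [0, 0, 0]},
    {"travel": [0, 0, 4], "rot": [0, 0, 0]},
    {"travel": [0, 0, 4], "rot": [0, 0, 0]},
    {"travel": [0, 0, 0], "rot": [0, 0, 0]}
  ]
}}

```text
clock: 14.45
ee_pos: [0.5046, 0.1289, 0.1425]
eef_rot: [[-0.97, -0.244, -0.001], [-0.244, 0.97, -0.0], [0.001, -0.0, -1.0]]
contact_force: [0.3, -0.7, -1.0]
width: 0.0184
grip_force: 58.9
```

>>> {"fn": "step_arm", "kwargs": {
  "commands": [
    {"travel": [0, 0, 4], "rot": [0, 0, 0]},
    {"travel": [0, 0, 4], "rot": [0, 0, 0]},
    {"travel": [0, 0, 0], "rot": [0, 0, 0]}
  ]
}}

```text
clock: 14.75
ee_pos: [0.5047, 0.1289, 0.1346]
eef_rot: [[-0.97, -0.244, -0.001], [-0.244, 0.97, -0.0], [0.001, -0.0, -1.0]]
contact_force: [0.3, 0.6, -1.0]
width: 0.0181
grip_force: 58.9
```

>>> {"fn": "step_arm", "kwargs": {
  "commands": [
    {"travel": [0, 0, 4], "rot": [0, 0, 0]},
    {"travel": [0, 0, 4], "rot": [0, 0, 0]},
    {"travel": [0, 0, 4], "rot": [0, 0, 0]},
    {"travel": [0, 0, 0], "rot": [0, 0, 0]}
  ]
}}

```text
clock: 15.15
ee_pos: [0.5046, 0.1289, 0.1225]
eef_rot: [[-0.97, -0.244, -0.001], [-0.244, 0.97, -0.0], [0.001, -0.0, -1.0]]
contact_force: [0.3, 0.2, -1.8]
width: 0.0185
grip_force: 58.9
```

>>> {"fn": "step_arm", "kwargs": {
  "commands": [
    {"travel": [0, 0, 4], "rot": [0, 0, 0]},
    {"travel": [0, 0, 4], "rot": [0, 0, 0]},
    {"travel": [0, 0, 4], "rot": [0, 0, 0]},
    {"travel": [0, 0, 4], "rot": [0, 0, 0]},
    {"travel": [0, 0, 0], "rot": [0, 0, 0]}
  ]
}}

```text
clock: 15.65
ee_pos: [0.5047, 0.1289, 0.1065]
eef_rot: [[-0.97, -0.244, -0.001], [-0.244, 0.97, -0.0], [0.001, -0.0, -1.0]]
contact_force: [-0.4, -0.4, -1.0]
width: 0.0181
grip_force: 58.9
```

>>> {"fn": "step_arm", "kwargs": {
  "commands": [
    {"travel": [0, 0, 3], "rot": [0, 0, 0]},
    {"travel": [0, 0, 3], "rot": [0, 0, 0]},
    {"travel": [0, 0, 1.5], "rot": [0, 0, 0]},
    {"travel": [0, 0, 0], "rot": [0, 0, 0]}
  ]
}}

```text
clock: 16.05
ee_pos: [0.5049, 0.129, 0.0996]
eef_rot: [[-0.97, -0.244, -0.0], [-0.244, 0.97, -0.0], [0.0, -0.0, -1.0]]
contact_force: [-0.4, 0.2, -1.1]
width: 0.0184
grip_force: 58.9
```

>>> {"fn": "step_arm", "kwargs": {
  "commands": [
    {"travel": [0, 0, 0.7], "rot": [0, 0, 0]},
    {"travel": [0, 0, 0], "rot": [0, 0, 0]},
    {"travel": [0, 0, 0], "rot": [0, 0, 0]}
  ]
}}

```text
clock: 16.35
ee_pos: [0.505, 0.129, 0.0993]
eef_rot: [[-0.97, -0.244, 0.0], [-0.244, 0.97, 0.0], [-0.0, 0.0, -1.0]]
contact_force: [0.4, -0.2, -0.5]
width: 0.0185
grip_force: 58.9
```

>>> {"fn": "step_arm", "kwargs": {
  "commands": [
    {"travel": [0, 0, 1], "rot": [0, 0, 0]},
    {"travel": [0, 0, 0], "rot": [0, 0, 0]}
  ]
}}

```text
clock: 16.55
ee_pos: [0.5049, 0.129, 0.098]
eef_rot: [[-0.97, -0.244, -0.0], [-0.244, 0.97, 0.0], [0.0, 0.0, -1.0]]
contact_force: [0.5, -0.5, -1.4]
width: 0.0185
grip_force: 58.9
```

>>> {"fn": "step_arm", "kwargs": {
  "commands": [
    {"travel": [0, 0, 0.7], "rot": [0, 0, 0]},
    {"travel": [0, 0, 0], "rot": [0, 0, 0]}
  ]
}}

```text
clock: 16.75
ee_pos: [0.5052, 0.1291, 0.0979]
eef_rot: [[-0.97, -0.244, 0.001], [-0.244, 0.97, 0.0], [-0.001, 0.0, -1.0]]
contact_force: [-1.6, 0.1, 0.5]
width: 0.0186
grip_force: 59.0
```

Contact is beginning at the expected seating height, so I'll release, back off and check.

>>> {"fn": "step_arm", "kwargs": {
  "commands": [
    {"travel": [0, 0, 0], "rot": [0, 0, 0]},
    {"travel": [0, 0, 0], "rot": [0, 0, 0]},
    {"travel": [0, 0, 0], "rot": [0, 0, 0]},
    {"travel": [0, 0, 0], "rot": [0, 0, 0]},
    {"travel": [0, 0, 0], "rot": [0, 0, 0]},
    {"travel": [0, 0, 0], "rot": [0, 0, 0]}
  ],
  "grip": 100
}}

```text
clock: 17.35
ee_pos: [0.505, 0.129, 0.0975]
eef_rot: [[-0.97, -0.244, -0.0], [-0.244, 0.97, 0.0], [0.0, 0.0, -1.0]]
contact_force: [-1.1, -0.5, -0.9]
width: 0.0855
grip_force: 0.0
```

>>> {"fn": "step_arm", "kwargs": {
  "commands": [
    {"travel": [0, 0, -15], "rot": [0, 0, 0]},
    {"travel": [0, 0, -30], "rot": [0, 0, 0]},
    {"travel": [0, 0, -40], "rot": [0, 0, 0]},
    {"travel": [0, 0, -40], "rot": [0, 0, 0]},
    {"travel": [0, 0, -15], "rot": [0, 0, 0]},
    {"travel": [0, 0, 0], "rot": [0, 0, 0]}
  ]
}}

```text
clock: 17.95
ee_pos: [0.5061, 0.1293, 0.2417]
eef_rot: [[-0.97, -0.244, 0.005], [-0.244, 0.97, 0.003], [-0.006, 0.001, -1.0]]
contact_force: [-0.8, 0.3, -0.3]
width: 0.0854
grip_force: 0.0
```

Run:
```python
from h import *
np.set_printoptions(precision=4,suppress=True)
s=readout.state();print(s['clock'],s['ee_pos'],s['contact_force'])
im=save('wrist','w7');side=save('side','s7')
print('exp collar px',w2px('side',[.505,.129,.07]),'top',w2px('side',[.505,.129,.112]))
c=np.hstack([cv2.resize(side[120:220,340:460],(480,400),interpolation=cv2.INTER_CUBIC),cv2.resize(im[140:270,260:364],(320,400),interpolation=cv2.INTER_CUBIC)])
cv2.imwrite('pics/c7.png',c[:,:,::-1])
```

```text
17.95 [0.5061 0.1293 0.2417] [-0.8297  0.3027 -0.3431]
exp collar px [385.6338 186.1732] top [386.9435 168.0993]
```

View pics/c7.png

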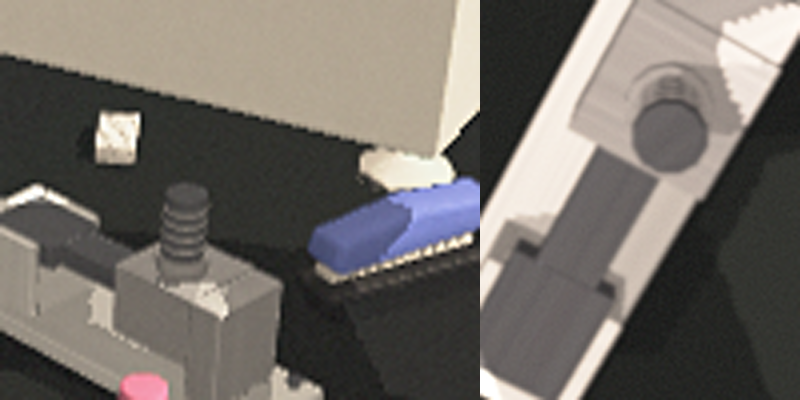

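The pin is upright with its collar down on the clevis, and the stapler is upright on the worktop. I'm handing in.

```bash
python3 -c "
from bench import ticket
print(ticket.hand_in())"
```

```text
the job is handed in; nothing more can be done
None
```

The stapler stands upright on the bare worktop, the pin is through the clevis and bar with its collar down on the clevis, and the job is handed in at about 18 s; hand-in returned no verdict.

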